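Chock the row of casting rings

TASK

Three casting rings lie on their sides in a row on the steel rest plate, against its upright stop, and nothing holds the other end. Chock that open end with the steep stone wedge (not the plain stone block or the thin shim): set it flat on the plate, square to the row and centred on the last ring, with its toe tucked under the ring so that its slope is snug against it, the row still lying together on the plate, and let go of it.

Things in the scene. Friction and masses are not known exactly. Their poses are not given: they have to be found in the camera images.
- chock: Steep ivory stone wedge, 64 (x) x 36 (y) x 34 mm high, about 0.1 kg, on the countertop near a plain stone block (60x36x34) and a thin shim (10 high); the three swap places. Origin: centre of underside, z up. 45 deg slope from the toe (x=-32, 2 mm blunt) to the top at x=0, then flat to the heel (x=+32): grip the sides (y=+-18) at x=+16. Slope touching a ring on the plate: ring centre at x=-45.
- rest: Fixed dark steel plate, 260 (x) x 90 (y) x 6 mm, no side walls. Origin: centre of its underside on the countertop; plate top at z=6 mm. x runs along the row from the stop to the open end. The stop: an upright 8 mm thick, 40 mm high across the -x end, inner face at x=-122. The +x end is open.
- ring_1: Ring against the stop: steel casting ring filled with white investment, a solid cylinder 52 mm across, 56 mm long, about 0.22 kg, lying across the plate, free to roll. Origin: its centre, 26 mm above the plate; its x axis is the cylinder's axis, along the plate's y. An alike ring lies between it and ring_3.
- ring_3: The last ring, at the row's open end; like ring_1, free to roll, up to 5 mm from the middle ring. Origin: its centre, 26 mm above the plate; its x axis is the cylinder's axis, along the plate's y. It overhangs the wedge's toe: lower the wedge with its origin 60 mm or more from the ring's centre, then slide it in along the plate.
Things that resemble listed ones, but are neither listed nor needed, are in the scene too. Leave any purple or red look-alike of the ring_3 alone.

How it is judged:
At the end, for the whole second after the job is handed in: Wedge flat on the plate (4 mm, 7 deg), square to the row (11 deg), centred on ring_3 (15 mm), toe to it, at most 10 mm short of touching. Both end rings lie across the plate (11 deg), lifted under 5 mm; ring_1 within 10 mm of the stop, end rings' centres at most 118 mm apart; all at rest (height (world z) of chock between 0.003 and 0.01 m and angle between chock's own z axis and vertical below 0.12 rad and angle between the x axis of chock and the x axis of rest, either way round below 0.2 rad and x of ring_3 in the frame of chock between -0.055 and -0.035 m and y of ring_3 in the frame of chock between -0.015 and 0.015 m and height (world z) of ring_3 between 0.029 and 0.037 m and angle between the x axis of each of ring_3, ring_1 and the y axis of rest, either way round below 0.2 rad and x of ring_1 in the frame of rest between -0.105 and -0.085 m and height (world z) of ring_1 between 0.029 and 0.037 m and horizontal distance between ring_1 and ring_3 below 0.118 m and linear speed of each of chock, ring_3, ring_1 below 0.01 m/s).
It also fails if it takes over 38 s, if anything falls off the work surface, if the arm or the gripper's body presses on something with over 40 N, if the wrist force passes 120 N, or if a joint passes its speed limit or range.

ROBOT

A 6-joint arm with a two-finger parallel gripper is mounted at the origin on the work surface. World frame = base frame: x ahead of the robot, y to its left, z up, the work surface at z = 0. Lengths are in m, angles in rad, forces in N, time in s.
With the tool pointing down it reaches from about 0.325 to 0.775 m from the base axis. Payload 9.3 kg.
Tool frame: the origin (TCP) lies between the finger pads; the fingertips stand 8 mm ahead of it and the grasp point (between the pads) lies 11 mm behind it (bot.tcp_to_tips is the distance from the TCP to the fingertips, in m); z points along the fingers, y is the line along which they close (so a half turn about z gives the same grasp; the last joint's range is limited). The gripper opens to 85 mm and grips with 20 to 120 N. Pads are 22 mm wide; open, the fingers measure 114 mm over their backs; the gripper's body (76 mm by 85 mm) begins 54 mm behind the grasp point. The pads swing forward as they close: fully open they stand 13 mm farther back than shut.
Start: joints at [-1.295, 0.259, 0.021, 1.334, 0, 1.418], TCP at [0.229, -0.5, 0.239] pointing down, gripper open.
Joint ranges: [-3.04, 3.04], [-0.91, 1.82], [-1.04, 1.36], [-1.92, 1.95], [-1.52, 1.45], [-3.14, 3.14]. Speed limits (rad/s): [2.22, 2.22, 2.79, 3.14, 3.14, 3.14].

INTERFACE

Orientations are given as a 3x3 rotation matrix whose columns are the frame's x, y, z axes.
In Python, from rig import bot, cams gives the robot as it stands.
- The arm moves only by the tool jog_arm, never from a script. Its argument "deltas" is a list of rows, each a list of 7 numbers: the turn, a rotation vector about the world's x, y, z as a fraction of full scale, then the shift along the world's x, y, z as a fraction of full scale, then the opening, from -1 (shut) to 1 (fully open). In form: [[wx, wy, wz, x, y, z, fingers], ...]. A call has 1 to 12 rows; each row is the pose to reach, as a shift and turn from the pose commanded when the call began; what a row does not reach only later rows make up. Full scale, the value 1, is 0.2 m for a shift and pi/2 rad for a turn. A row lasts 1/12 s, in which the tool goes at most 41.7 mm and 7.16 degrees, less where a joint would pass 70% of its speed; a pose out of reach is approached as far as the arm can. A call with a number of a shift or a turn outside -1 to 1 is refused whole. A call with a gripper value outside its range is refused whole. The fingers move at their own pace and stop on an object; "force" is the grip in N (left out, the last holds). Time passes only in rows, so rows that repeat a pose let the fingers close. It gives the time, the measured TCP pose, the force, the opening and the grip force at its end, in the units of the state.
- bot.get_state(): the state, without advancing time (a new reading comes with each control period).
- cams.read_camera(name): name is "scene" or "top" or "wrist"; returns a dict with "image" (420x560x3 uint8, red, green, blue), "fovy" (degrees; the focal length in pixels is half the picture's height over the tangent of half this angle, whatever the lens; pixels are square), "cx", "cy" (the principal point, pixels), "R" (3x3) and "t" (3): a world point X has camera coordinates R X + t. Camera axes: x right, y down, z forward; pixel columns grow to the right and rows downward; lengths in m; the calibration is good to about 2 mm. A picture is of the moment at which its call begins. There is no depth.
- bot.close_job(): hands the job in; it is judged then, once.
The state is a dict: "t": time; "joints": joint angles; "dq": joint speeds; "tau": joint torques, N m; "position": TCP position; "ee_rot": TCP orientation; "ft_force": force on the tool from outside, world axes, zero at the start; "wrist_torque": the same for the moment, N m; "finger_gap": finger opening in m; "grip_force": force on a finger pad.
Only numpy, scipy, OpenCV 4.12 (cv2) and the standard library are available. Lean on these libraries where they do the work, as an engineer would, in place of code of your own. Each camera call takes 0.05 s, during which the arm holds its last target. There are 200 camera calls.

## Working session

There is one attempt and no reset: what is moved stays moved. The work goes in short steps, Python scripts to look and compute and a tool call to move; the robot and the scene stay as the last step left them, time stands still between calls to the robot, and variables do not carry over. Pictures are saved under pics/ and viewed, at most 10 in all, crops included, and the job is handed in when it is done.

Besides the shell and the picture viewer there is one more tool, called after ">>>" as name(argument=value, ...), one argument or row to a line, values as JSON. jog_arm: Moves the arm, as the interface text tells. Shift numbers are shares of 0.2 m and turn numbers shares of pi/2 rad, none past 1 either way. Its arguments: {"type":"object","properties":{"deltas":{"type":"array","items":{"type":"array","items":{"type":"number"}}},"force":{"type":"number"}},"required":["deltas"]}

```bash
mkdir -p pics
cat > h.py <<'E'
import numpy as np, cv2
from rig import bot, cams
def cam(n,f=None):
    c=cams.read_camera(n)
    if f: cv2.imwrite(f'pics/{f}.png',c['image'][:,:,::-1])
    return c
def ray(c,u,v,z):
    R=np.array(c['R']);t=np.array(c['t']);f=210/np.tan(np.radians(c['fovy'])/2)
    d=R.T@np.array([(u-c['cx'])/f,(v-c['cy'])/f,1]);o=-R.T@t
    return o+d*(z-o[2])/d[2]
def proj(c,X):
    f=210/np.tan(np.radians(c['fovy'])/2)
    p=np.array(c['R'])@np.array(X)+np.array(c['t']);return p[:2]/p[2]*f+[c['cx'],c['cy']]
E
python3 - <<'E'
from h import *
for n in('scene','top'):
    c=cam(n,n+'0');print(n,-np.array(c['R']).T@np.array(c['t']),c['fovy'])
print(bot.get_state())
E
```

```text
scene [ 1.00701232 -0.47746411  0.71012552] 49.28324093953677
top [ 3.97052707e-01 -9.46948747e-04  1.08650079e+00] 45.68456765022879
{'t': 0.1, 'joints': array([-1.29460504e+00,  2.59170794e-01,  2.08584553e-02,  1.33370692e+00,
       -1.13518827e-05,  1.41820872e+00]), 'dq': array([ 3.71918175e-04,  7.10621256e-05, -1.03502489e-03, -9.26101554e-04,
       -3.02950833e-04,  5.86021571e-04]), 'tau': array([ 8.01156624e-03, -5.56695092e+01,  3.45070302e+01,  1.16741192e-02,
       -1.26046975e-04, -6.12447863e-06]), 'position': array([ 0.22860327, -0.49998555,  0.23871584]), 'ee_rot': array([[ 9.09474139e-01,  4.15760354e-01, -3.44407325e-04],
       [ 4.15760460e-01, -9.09473399e-01,  1.17348974e-03],
       [ 1.74661209e-04, -1.21044952e-03, -9.99999252e-01]]), 'ft_force': array([-0.57771392, -0.3044364 ,  0.05230658]), 'wrist_torque': array([ 0.00218357,  0.01180181, -0.01257459]), 'grip_force': 0.0, 'finger_gap': 0.08543232395419505}
```

View pics/top0.png

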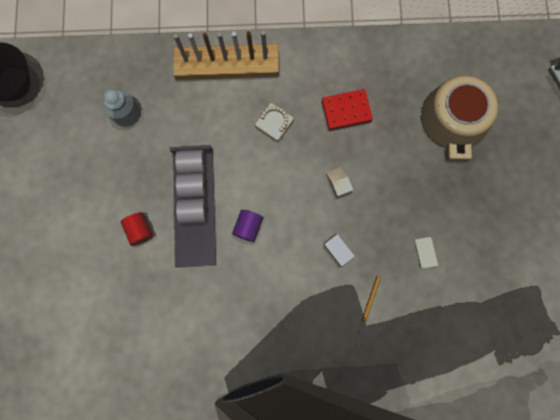

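View pics/scene0.png

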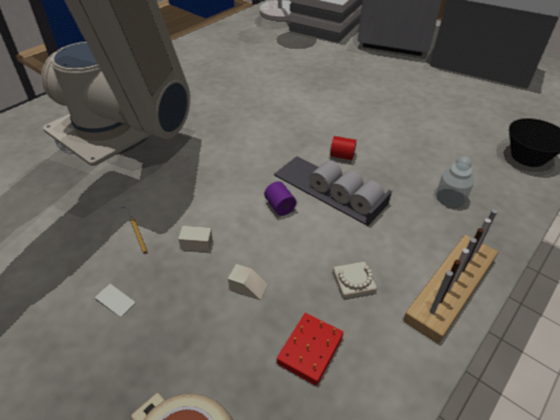

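Candidates: top (340,182) / scene (247,282) shows a sloped face, so it looks like the wedge. Top (339,250) / scene (195,238) is the plain block, and top (427,253) / scene (115,300) is the flat shim. I'll confirm with an enlarged crop and measure.

Run:
```python
from h import *
c=cam('top');s=cam('scene')
a=cv2.resize(c['image'][150:280,160:360],None,fx=3.9,fy=3.9,interpolation=cv2.INTER_CUBIC)[:, :780]
b1=cv2.resize(s['image'][250:310,215:281],(390,300)[:2],interpolation=cv2.INTER_CUBIC)
t1=cv2.resize(c['image'][160:205,310:368],(387,300),interpolation=cv2.INTER_CUBIC)
p1=cv2.resize(c['image'][135:275,120:265],(380,300)[:2] and (311,300),interpolation=cv2.INTER_CUBIC)
p2=cv2.resize(s['image'][150:225,265:400],(466,259),interpolation=cv2.INTER_CUBIC)
o=np.zeros((600,777,3),np.uint8);o[:300,:390]=b1;o[:300,390:777]=t1;o[300:,:311]=p1;o[300:559,311:777]=p2
cv2.imwrite('pics/crop.png',o[:,:,::-1])
for u,v in((340,182),(193,205),(191,265)):print(ray(c,u,v,0.0),ray(c,u,v,.034))
```

```text
[ 0.63976937 -0.12774236  0.        ] [ 0.63217401 -0.12377454  0.034     ]
[0.59776778 0.20040621 0.        ] [0.59148678 0.19410524 0.034     ]
[0.46518082 0.2046699  0.        ] [0.46304888 0.19823551 0.034     ]
```

View pics/crop.png

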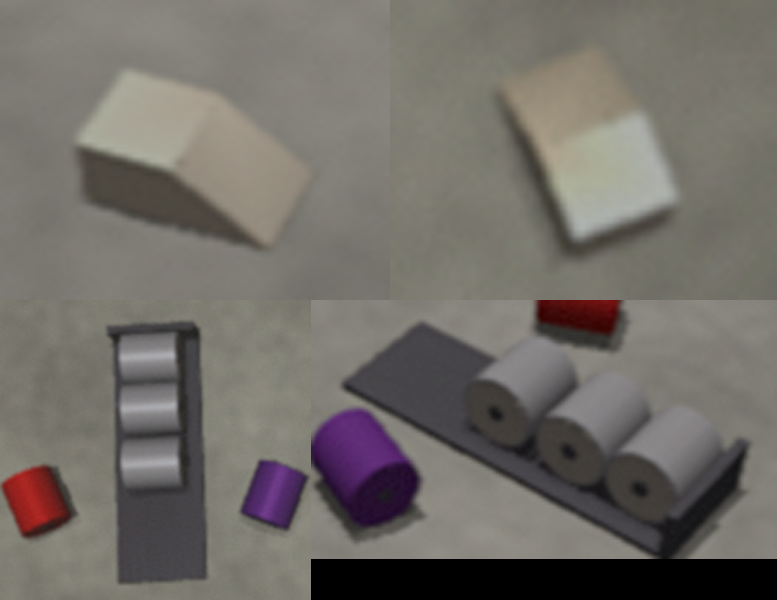

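Confirmed: the ivory wedge is at top (340,182). Its slope and toe point up-left and its flat heel points down-right. The row sits at top (190,160..212), with the stop at the top of the picture and the open end facing the robot.

Run:
```python
from h import *
c=cam('top')
w=lambda x,y,z:ray(c,(x-390)/6.67+310,y/6.67+160,z)
p=lambda x,y,z:ray(c,x/2.145+120,(y-300)/2.145+135,z)
h1,h2=w(575,242,.034),w(678,203,.034)
m1,m2=w(553,150,.034),w(638,112,.034)
t1,t2=w(498,88,.002),w(598,48,.002)
H=(h1+h2)/2;M=(m1+m2)/2;T=(t1+t2)/2
print('heel',H,'mid',M,'toe',T)
ax=H-T;print('axis deg',np.degrees(np.arctan2(ax[1],ax[0])),np.linalg.norm(ax[:2]),'wid dir',np.degrees(np.arctan2(*(h2-h1)[[1,0]])),np.linalg.norm(h2-h1))
b1,b2=p(119,582,.003),p(206,577,.006);s1,s2=p(108,328,.046),p(198,323,.046)
print('plate',b1,b2,s1,s2); d=(b1+b2)/2-(s1+s2)/2;print(np.degrees(np.arctan2(d[1],d[0])),np.linalg.norm(d[:2]))
# ring 3 : near edge, side edges (silhouette at z~.032)
for q in((120,488),(183,488),(120,437),(183,437)):print('r3',p(*q,.032))
# by color masks
hsv=cv2.cvtColor(c['image'],cv2.COLOR_RGB2HSV)
sub=c['image'][140:275,160:225].astype(int)
m=(sub.max(2)<85).astype(np.uint8)
cs,_=cv2.findContours(m,0,2);k=max(cs,key=cv2.contourArea)+np.array([160,140]);r=cv2.minAreaRect(k);print(r,cv2.boxPoints(r).round(1).tolist())
sub2=c['image'][140:225,170:216].astype(int)
m=(sub2.min(2)>125).astype(np.uint8)
cs,_=cv2.findContours(m,0,2)
for k in cs:
  if cv2.contourArea(k)>50: print(cv2.minAreaRect(k+np.array([170,140])))
```

```text
heel [ 0.60685283 -0.13427679  0.034     ] mid [ 0.63733395 -0.12578018  0.034     ] toe [ 0.66671995 -0.11476953  0.002     ]
axis deg -161.95218506867386 0.06296511063806423 wid dir -70.76260302174774 0.03572502247722519
plate [0.46278345 0.23787795 0.003     ] [0.46511056 0.14923193 0.006     ] [0.71638736 0.24126077 0.046     ] [0.7186474  0.14999682 0.046     ]
-179.53140960811507 0.25357885577054523
r3 [0.55453489 0.23110319 0.032     ]
r3 [0.55264076 0.16800671 0.032     ]
r3 [0.60645258 0.23143917 0.032     ]
r3 [0.60449082 0.16783218 0.032     ]
((193.46295166015625, 205.6551513671875), (120.27034759521484, 42.091121673583984), 87.48863983154297) [[169.8000030517578, 146.5], [211.89999389648438, 144.6999969482422], [217.10000610351562, 264.79998779296875], [175.10000610351562, 266.70001220703125]]
((189.47372436523438, 210.69793701171875), (9.529256820678711, 25.425790786743164), 85.03025817871094)
((188.5, 184.5), (9.0, 25.0), 90.0)
((188.42874145507812, 160.50340270996094), (9.98868179321289, 25.16196632385254), 87.27368927001953)
```

>>> jog_arm(
  deltas=[
    [0,0,-0.066,1,0.92,-0.2,1],
    [0,0,-0.066,1,0.92,-0.2,1],
    [0,0,-0.066,1,0.92,-0.2,1],
    [0,0,-0.066,1,0.92,-0.2,1],
    [0,0,-0.066,1,0.92,-0.2,1],
    [0,0,-0.066,1,0.92,-0.2,1],
    [0,0,-0.066,1,0.92,-0.2,1],
    [0,0,-0.066,1,0.92,-0.2,1],
    [0,0,-0.066,1,0.92,-0.2,1],
    [0,0,-0.066,1,0.92,-0.2,1],
  ],
)

```text
t: 1.08
position: [0.4285, -0.3164, 0.1993]
ee_rot: [[0.947, 0.32, -0.0], [0.32, -0.947, -0.0], [-0.0, 0.0, -1.0]]
ft_force: [-0.4, -0.1, 0.6]
finger_gap: 0.0851
grip_force: 0.0
```

>>> jog_arm(
  deltas=[
    [0,0,0,0.965,0.93,-0.2,1],
    [0,0,0,0.965,0.93,-0.2,1],
    [0,0,0,0.965,0.93,-0.2,1],
    [0,0,0,0.965,0.93,-0.2,1],
    [0,0,0,0.965,0.93,-0.2,1],
    [0,0,0,0.965,0.93,-0.2,1],
    [0,0,0,0.965,0.93,-0.2,1],
    [0,0,0,0.965,0.93,-0.2,1],
    [0,0,0,0.965,0.93,-0.2,1],
    [0,0,0,0.965,0.93,-0.2,1],
  ],
)

```text
t: 1.92
position: [0.6211, -0.1317, 0.1594]
ee_rot: [[0.948, 0.318, -0.0], [0.318, -0.948, -0.0], [-0.0, 0.0, -1.0]]
ft_force: [-0.3, 0.5, 0.6]
finger_gap: 0.0853
grip_force: 0.0
```

Run:
```python
from h import *
c=cam('wrist','w1');s=bot.get_state();print(s['t'],s['position'],s['ee_rot'])
# predicted outline
a=np.radians(-161.3);x=np.array([np.cos(a),np.sin(a)]);y=np.array([-x[1],x[0]]);o=np.array([.637,-.1245])
for X,Y,Z in((32,18,34),(32,-18,34),(0,-18,34),(0,18,34),(-32,18,2),(-32,-18,2)):
    P=o+x*X/1e3+y*Y/1e3;print(X,Y,proj(c,[*P,Z/1e3]).round(0))
```

```text
1.9667 [ 0.62095105 -0.13190097  0.15959864] [[ 9.48267704e-01  3.17471826e-01  3.41125561e-05]
 [ 3.17471817e-01 -9.48267639e-01 -3.60280347e-04]
 [-8.20310266e-05  3.52471993e-04 -9.99999935e-01]]
32 18 [304. 218.]
32 -18 [261. 218.]
0 -18 [260. 181.]
0 18 [304. 181.]
-32 18 [303. 139.]
-32 -18 [262. 139.]
```

View pics/w1.png

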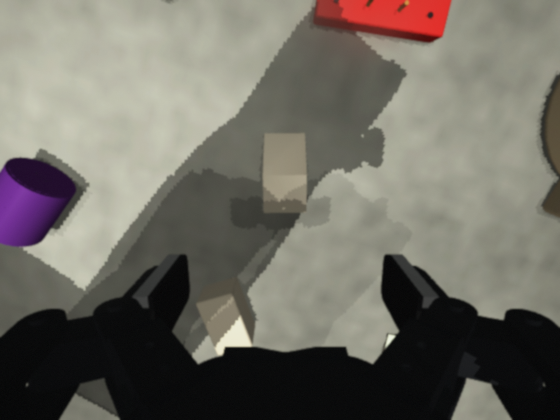

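The wrist view shows the wedge square to the fingers, toe at row 133 and heel at row 214, columns 264–306. That is about 4 mm further toward the toe than I estimated. The other piece at (228,315) is the plain block, which lies clear of the fingers. I'll descend and grip.

>>> jog_arm(
  deltas=[
    [0,0,0,0.02,0.005,-0.2,1],
    [0,0,0,0.02,0.005,-0.4,1],
    [0,0,0,0.02,0.005,-0.55,1],
    [0,0,0,0.02,0.005,-0.65,1],
    [0,0,0,0.02,0.005,-0.73,1],
    [0,0,0,0.02,0.005,-0.73,1],
    [0,0,0,0.02,0.005,-0.73,1],
  ],
)

```text
t: 2.55
position: [0.6249, -0.1305, 0.0135]
ee_rot: [[0.948, 0.318, -0.001], [0.318, -0.948, 0.0], [-0.001, -0.0, -1.0]]
ft_force: [0.2, 0.2, -0.0]
finger_gap: 0.0853
grip_force: 0.0
```

>>> jog_arm(
  deltas=[
    [0,0,0,0,0,0,-1],
    [0,0,0,0,0,0,-1],
    [0,0,0,0,0,0,-1],
    [0,0,0,0,0,0,-1],
    [0,0,0,0,0,0,-1],
    [0,0,0,0,0,0,-1],
    [0,0,0,0,0,0,-1],
    [0,0,0,0,0,0,-1],
    [0,0,0,0,0,0,-1],
    [0,0,0,0,0,0,-1],
  ],
  force=40,
)

```text
t: 3.38
position: [0.6262, -0.1294, 0.0144]
ee_rot: [[0.948, 0.319, 0.002], [0.319, -0.948, -0.001], [0.001, 0.001, -1.0]]
ft_force: [-0.6, -0.7, 7.1]
finger_gap: 0.0353
grip_force: 41.0
```

>>> jog_arm(
  deltas=[
    [0,0,0,0,0,0.15,-1],
    [0,0,0,0,0,0.35,-1],
    [0,0,0,0,0,0.5,-1],
    [0,0,-0.04,-0.1,0.1,0.5,-1],
    [0,0,-0.08,-0.2,0.25,0.5,-1],
    [0,0,-0.12,-0.35,0.4,0.5,-1],
    [0,0,-0.15,-0.45,0.55,0.5,-1],
    [0,0,-0.194,-0.6,0.7,0.5,-1],
    [0,0,-0.194,-0.7,0.8,0.5,-1],
    [0,0,-0.194,-0.7,0.8,0.5,-1],
    [0,0,-0.194,-0.7,0.8,0.5,-1],
  ],
)

```text
t: 4.3
position: [0.4848, 0.032, 0.114]
ee_rot: [[1.0, 0.023, 0.001], [0.023, -1.0, -0.0], [0.001, 0.0, -1.0]]
ft_force: [-0.1, -0.4, -0.4]
finger_gap: 0.0354
grip_force: 40.6
```

>>> jog_arm(
  deltas=[
    [0,0,0,0,0.15,0,-1],
    [0,0,0,0,0.3,0,-1],
    [0,0,0,0,0.5,0,-1],
    [0,0,0,0,0.65,0,-1],
    [0,0,0,0,0.75,0,-1],
    [0,0,0,0,0.82,0,-1],
    [0,0,0,0,0.82,0,-1],
    [0,0,0,0,0.82,0,-1],
  ],
)

```text
t: 4.97
position: [0.4908, 0.13, 0.1132]
ee_rot: [[0.997, 0.076, -0.003], [0.076, -0.997, 0.031], [-0.001, -0.031, -1.0]]
ft_force: [0.3, -0.2, -1.2]
finger_gap: 0.0357
grip_force: 40.7
```

Run:
```python
from h import *
c=cam('wrist','w2');s=bot.get_state();print(s['t'],s['position'],s['ee_rot'],s['ft_force'],s['finger_gap'])
c2=cam('top');t=cv2.resize(c2['image'][135:285,130:250],(480,600),interpolation=cv2.INTER_CUBIC);cv2.imwrite('pics/t2.png',t[:,:,::-1])
for P in((.578,.195,.058),(.604,.195,.032),(.552,.195,.032),(.552,.223,.032),(.552,.167,.032),(.464,.195,.006)):print(P,proj(c,P).round(0))
```

```text
5.0167 [0.49072196 0.1300184  0.11320035] [[ 0.99706506  0.07648061 -0.00346238]
 [ 0.07655171 -0.99657255  0.03135276]
 [-0.00105263 -0.03152579 -0.99950238]] [-0.46586708 -0.27242125 -1.28217223] 0.03542595769205763
(0.578, 0.195, 0.058) [183.  72.]
(0.604, 0.195, 0.032) [197.  33.]
(0.552, 0.195, 0.032) [197. 120.]
(0.552, 0.223, 0.032) [154. 117.]
(0.552, 0.167, 0.032) [239. 124.]
(0.464, 0.195, 0.006) [206. 233.]
```

View pics/w2.png

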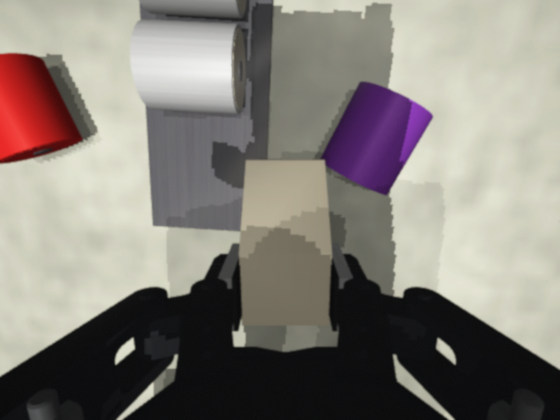

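The arm fell short, with y at 0.130 instead of 0.195 and the tool twisted, so a joint limit is likely. I'll check the joints.

Run:
```python
from h import *
s=bot.get_state();print(s['joints'].round(3),s['dq'].round(3),s['tau'].round(1))
```

```text
[ 0.075  0.257 -0.316  0.999  0.032  3.141] [ 0.001 -0.004 -0.004  0.002  0.    -0.001] [  0.2 -52.1  31.2  -0.    0.1  -0. ]
```

Joint 6 is at its limit (3.141). I need the same grasp turned half round, so I'll set the wedge down on clear countertop and regrip it at 180°.

>>> jog_arm(
  deltas=[
    [0,0,0,-0.05,-0.2,0,-1],
    [0,0,0,-0.1,-0.4,0,-1],
    [0,0,0,-0.15,-0.6,0,-1],
    [0,0,0,-0.15,-0.75,0,-1],
    [0,0,0,-0.15,-0.85,0,-1],
    [0,0,0,-0.15,-0.85,0,-1],
    [0,0,0,-0.15,-0.85,0,-1],
    [0,0,0,-0.15,-0.85,0,-1],
  ],
)

```text
t: 5.73
position: [0.4603, -0.0394, 0.1133]
ee_rot: [[0.997, 0.077, -0.003], [0.077, -0.997, 0.032], [-0.001, -0.032, -0.999]]
ft_force: [0.2, 0.2, -2.1]
finger_gap: 0.0354
grip_force: 40.9
```

>>> jog_arm(
  deltas=[
    [-0.02,0,-0.04,0,0.1,0,-1],
    [-0.02,0,-0.04,0,0.2,-0.1,-1],
    [-0.02,0,-0.04,0,0.2,-0.2,-1],
    [-0.02,0,-0.04,0,0.2,-0.3,-1],
    [-0.02,0,-0.04,0,0.2,-0.4,-1],
    [-0.02,0,-0.04,0,0.2,-0.45,-1],
    [-0.02,0,-0.04,0,0.2,-0.48,-1],
    [-0.02,0,-0.04,0,0.2,-0.49,-1],
    [-0.02,0,-0.04,0,0.2,-0.49,-1],
  ],
)

```text
t: 6.48
position: [0.4604, 0.0013, 0.0153]
ee_rot: [[1.0, 0.016, -0.003], [0.016, -1.0, 0.001], [-0.003, -0.001, -1.0]]
ft_force: [0.9, -0.8, -1.7]
finger_gap: 0.0355
grip_force: 41.0
```

>>> jog_arm(
  deltas=[
    [0,0,0,0,0,-0.005,-1],
    [0,0,0,0,0,-0.005,-1],
    [0,0,0,0,0,-0.005,1],
    [0,0,0,0,0,-0.005,1],
    [0,0,0,0,0,-0.005,1],
    [0,0,0,0,0,-0.005,1],
    [0,0,0,0,0,-0.005,1],
    [0,0,0,0,0,-0.005,1],
    [0,0,0,0,0,0.15,1],
    [0,0,0,0,0,0.3,1],
    [0,0,0,0,0,0.5,1],
    [0,0,0,0,0,0.5,1],
  ],
)

```text
t: 7.48
position: [0.4632, 0.0003, 0.1214]
ee_rot: [[1.0, 0.015, 0.006], [0.015, -1.0, -0.001], [0.006, 0.001, -1.0]]
ft_force: [1.2, 0.8, 0.7]
finger_gap: 0.0854
grip_force: 0.0
```

>>> jog_arm(
  deltas=[
    [0,0,1,0,0,0,1],
    [0,0,1,0,0,0,1],
    [0,0,1,0,0,0,1],
    [0,0,1,0,0,0,1],
    [0,0,1,0,0,0,1],
    [0,0,1,0,0,0,1],
    [0,0,1,0,0,0,1],
    [0,0,1,0,0,0,1],
    [0,0,1,0,0,0,1],
    [0,0,1,0,0,0,1],
    [0,0,1,0,0,0,1],
    [0,0,1,0,0,0,1],
  ],
)

```text
t: 8.48
position: [0.4604, 0.0007, 0.1153]
ee_rot: [[0.05, 0.999, -0.001], [0.999, -0.05, -0.002], [-0.002, -0.0, -1.0]]
ft_force: [0.6, -0.4, -0.1]
finger_gap: 0.0856
grip_force: 0.0
```

>>> jog_arm(
  deltas=[
    [0,0,1,0,0,0,1],
    [0,0,1,0,0,0,1],
    [0,0,1,0,0,0,1],
    [0,0,1,0,0,0,1],
    [0,0,1,0,0,0,1],
    [0,0,1,0,0,0,1],
    [0,0,1,0,0,0,1],
    [0,0,1,0,0,0,1],
    [0,0,1,0,0,0,1],
    [0,0,1,0,0,0,1],
    [0,0,1,0,0,0,1],
    [0,0,1,0,0,0,1],
  ],
)

```text
t: 9.48
position: [0.4604, 0.0007, 0.1153]
ee_rot: [[-0.993, 0.12, 0.002], [0.12, 0.993, -0.001], [-0.002, -0.0, -1.0]]
ft_force: [-1.0, -0.4, 0.7]
finger_gap: 0.0852
grip_force: 0.0
```

>>> jog_arm(
  deltas=[
    [0,0,0.087,0,0,0,1],
    [0,0,0.087,0,0,0,1],
    [0,0,0.087,0,0,0,1],
  ],
)

```text
t: 9.73
position: [0.4605, 0.0007, 0.1153]
ee_rot: [[-1.0, -0.007, 0.002], [-0.007, 1.0, -0.0], [-0.002, -0.0, -1.0]]
ft_force: [-0.8, -0.5, -0.7]
finger_gap: 0.0851
grip_force: 0.0
```

Run:
```python
from h import *
c=cam('wrist','w3');s=bot.get_state();print(s['t'],s['position'],s['joints'].round(2),s['ee_rot'].round(3))
a=np.radians(180.9);x=np.array([np.cos(a),np.sin(a)]);y=np.array([-x[1],x[0]]);o=np.array([.4605,.0007])-x*.016
for X,Y,Z in((32,18,34),(32,-18,34),(0,-18,34),(0,18,34),(-32,18,2),(-32,-18,2)):
    P=o+x*X/1e3+y*Y/1e3;print(X,Y,proj(c,[*P,Z/1e3]).round(0))
```

```text
9.7833 [0.46044681 0.00073243 0.1152692 ] [-0.18  0.18 -0.41  0.97  0.   -0.19] [[-1.    -0.006  0.002]
 [-0.006  1.    -0.   ]
 [-0.002 -0.    -1.   ]]
32 18 [258. 191.]
32 -18 [311. 191.]
0 -18 [310. 235.]
0 18 [260. 235.]
-32 18 [264. 258.]
-32 -18 [307. 257.]
```

View pics/w3.png

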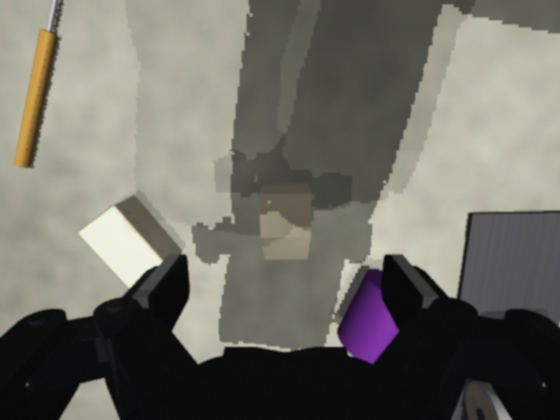

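The wedge is where predicted, columns 260–313 with the toe at row 260. The fingers clear the plain block (130,240) and the purple piece (370,315).

>>> jog_arm(
  deltas=[
    [0,0,0,0,0,-0.15,1],
    [0,0,0,0,0,-0.3,1],
    [0,0,0,0,0,-0.4,1],
    [0,0,0,0,0,-0.47,1],
    [0,0,0,0,0,-0.503,1],
    [0,0,0,0,0,-0.503,1],
    [0,0,0,0,0,-0.503,1],
  ],
)

```text
t: 10.37
position: [0.4607, 0.0007, 0.015]
ee_rot: [[-1.0, -0.008, 0.002], [-0.008, 1.0, -0.0], [-0.002, -0.0, -1.0]]
ft_force: [0.8, 0.2, 0.3]
finger_gap: 0.0855
grip_force: 0.0
```

>>> jog_arm(
  deltas=[
    [0,0,0,0,0,0,-1],
    [0,0,0,0,0,0,-1],
    [0,0,0,0,0,0,-1],
    [0,0,0,0,0,0,-1],
    [0,0,0,0,0,0,-1],
    [0,0,0,0,0,0,-1],
    [0,0,0,0,0,0,-1],
    [0,0,0,0,0,0,-1],
    [0,0,0,0,0,0,-1],
    [0,0,0,0,0,0,-1],
  ],
  force=40,
)

```text
t: 11.2
position: [0.4608, 0.0007, 0.0154]
ee_rot: [[-1.0, -0.01, 0.004], [-0.01, 1.0, -0.001], [-0.004, -0.001, -1.0]]
ft_force: [-1.2, 0.2, 5.5]
finger_gap: 0.0353
grip_force: 40.0
```

>>> jog_arm(
  deltas=[
    [0,0,0,0,0,0.15,-1],
    [0,0,0,0,0,0.3,-1],
    [0,0,0,0,0,0.4,-1],
    [0,0,0,0.02,0.15,0.4,-1],
    [0,0,0,0.04,0.35,0.4,-1],
    [0,0,0,0.06,0.55,0.4,-1],
    [0,0,0,0.08,0.75,0.4,-1],
    [0,0,0,0.1,0.9,0.4,-1],
    [0,0,0,0.1,0.97,0.4,-1],
    [0,0,0,0.1,0.97,0.4,-1],
    [0,0,0,0.1,0.97,0.4,-1],
  ],
)

```text
t: 12.12
position: [0.48, 0.1953, 0.0945]
ee_rot: [[-1.0, -0.012, 0.002], [-0.012, 1.0, -0.001], [-0.002, -0.001, -1.0]]
ft_force: [0.2, -0.4, -1.2]
finger_gap: 0.0352
grip_force: 40.8
```

Run:
```python
from h import *
c=cam('top');s=cam('scene');st=bot.get_state();print(st['t'],st['position'],st['ee_rot'].round(3),st['ft_force'])
a=cv2.resize(c['image'][135:285,130:250],(480,600),interpolation=cv2.INTER_CUBIC)
b=cv2.resize(s['image'][130:230,250:400],(320,213),interpolation=cv2.INTER_CUBIC)
w=cv2.resize(cam('wrist')['image'],(320,240))
o=np.zeros((600,800,3),np.uint8);o[:,:480]=a;o[:213,480:]=b;o[300:540,480:]=w
cv2.imwrite('pics/t4.png',o[:,:,::-1])
```

```text
12.2167 [0.48022165 0.1940888  0.09461132] [[-1.    -0.01   0.002]
 [-0.01   1.    -0.001]
 [-0.002 -0.001 -1.   ]] [ 0.65205757 -0.34795701 -0.45985174]
```

View pics/t4.png

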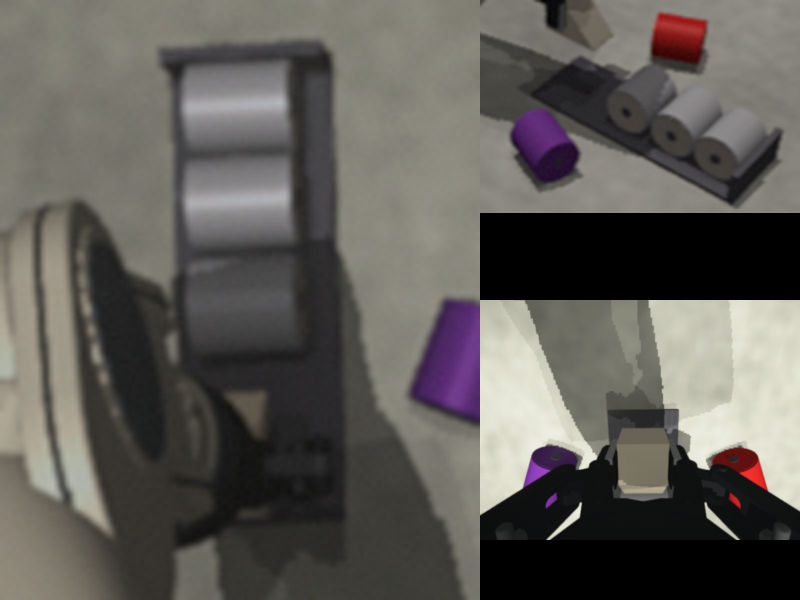

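Top view crop: the wedge toe at (245,395) is over the plate, clear of ring 3 (rows 255–355), and centred laterally. The wrist inset also shows it centred on the plate. I'll lower it onto the plate.

>>> jog_arm(
  deltas=[
    [0,0,0,0,0,-0.15,-1],
    [0,0,0,0,0,-0.27,-1],
    [0,0,0,0,0,-0.33,-1],
    [0,0,0,0,0,-0.35,-1],
    [0,0,0,0,0,-0.36,-1],
    [0,0,0,0,0,-0.362,-1],
    [0,0,0,0,0,-0.362,-1],
    [0,0,0,0,0,-0.362,-1],
  ],
)

```text
t: 12.93
position: [0.4811, 0.1947, 0.0232]
ee_rot: [[-1.0, -0.01, 0.004], [-0.01, 1.0, -0.0], [-0.004, -0.0, -1.0]]
ft_force: [-0.2, -0.6, -0.1]
finger_gap: 0.0356
grip_force: 40.8
```

>>> jog_arm(
  deltas=[
    [0,0,0,0,0,-0.004,-1],
    [0,0,0,0,0,-0.008,-1],
    [0,0,0,0,0,-0.008,-1],
    [0,0,0,0,0,-0.008,-1],
  ],
)

```text
t: 13.27
position: [0.4808, 0.1949, 0.0214]
ee_rot: [[-1.0, -0.01, 0.004], [-0.01, 1.0, -0.0], [-0.004, -0.0, -1.0]]
ft_force: [-1.5, 0.2, 5.6]
finger_gap: 0.0351
grip_force: 41.6
```

>>> jog_arm(
  deltas=[
    [0,0,0,0.03,0,0,-1],
    [0,0,0,0.06,0,0,-1],
    [0,0,0,0.09,0,0,-1],
    [0,0,0,0.11,0,0,-1],
    [0,0,0,0.13,0,0,-1],
    [0,0,0,0.14,0,0,-1],
    [0,0,0,0.14,0,0,-1],
  ],
)

```text
t: 13.85
position: [0.5084, 0.1949, 0.0214]
ee_rot: [[-1.0, -0.01, 0.002], [-0.01, 1.0, -0.0], [-0.002, -0.0, -1.0]]
ft_force: [-3.5, 0.1, 7.9]
finger_gap: 0.0355
grip_force: 42.1
```

>>> jog_arm(
  deltas=[
    [0,0,0,0.005,0,0,-1],
    [0,0,0,0.01,0,0,-1],
    [0,0,0,0.015,0,0,-1],
    [0,0,0,0.02,0,0,-1],
    [0,0,0,0.025,0,0,-1],
    [0,0,0,0.03,0,0,-1],
    [0,0,0,0.03,0,0,-1],
  ],
)

```text
t: 14.43
position: [0.5139, 0.1949, 0.0214]
ee_rot: [[-1.0, -0.01, 0.002], [-0.01, 1.0, -0.0], [-0.002, -0.0, -1.0]]
ft_force: [-5.2, 0.5, 8.7]
finger_gap: 0.0352
grip_force: 42.1
```

Run:
```python
from h import *
c=cam('top');s=cam('scene');st=bot.get_state();print(st['t'],st['position'],st['ft_force'])
a=cv2.resize(c['image'][135:285,130:250],(480,600),interpolation=cv2.INTER_CUBIC)
b=cv2.resize(s['image'][145:225,280:360],(320,320),interpolation=cv2.INTER_CUBIC)
o=np.zeros((600,800,3),np.uint8);o[:,:480]=a;o[:320,480:]=b
cv2.imwrite('pics/t5.png',o[:,:,::-1])
```

```text
14.5333 [0.51390639 0.19496408 0.02140872] [-5.66811629 -0.34761421  9.03691272]
```

View pics/t5.png

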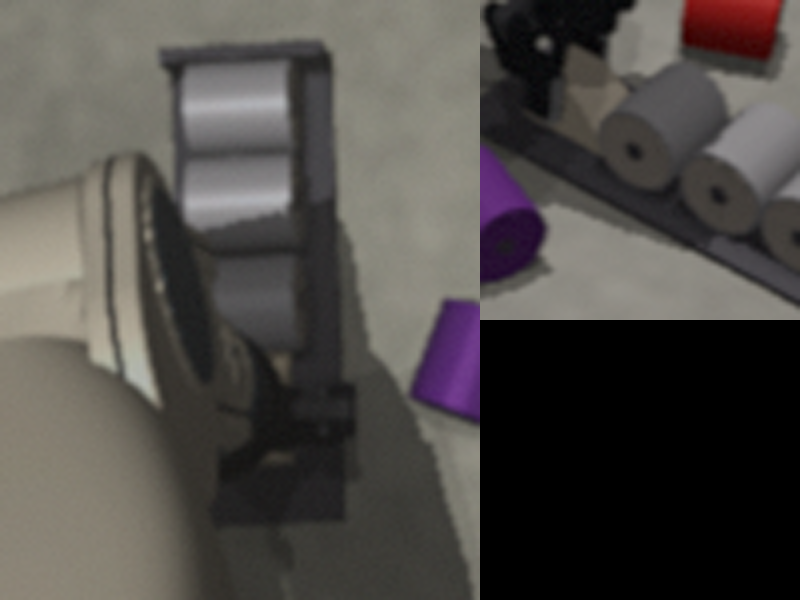

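In the scene crop the wedge slope is right at ring 3's flank (605,125), and ring 2 to ring 3 still shows a small gap. I'll creep in.

>>> jog_arm(
  deltas=[
    [0,0,0,0.005,0,0,-1],
    [0,0,0,0.01,0,0,-1],
    [0,0,0,0.015,0,0,-1],
    [0,0,0,0.015,0,0,-1],
  ],
)

```text
t: 14.87
position: [0.5169, 0.195, 0.0214]
ee_rot: [[-1.0, -0.01, 0.002], [-0.01, 1.0, -0.0], [-0.002, -0.0, -1.0]]
ft_force: [-5.2, 0.6, 10.6]
finger_gap: 0.0358
grip_force: 42.1
```

```bash
cat > m.py <<'E'
from h import *
c=cam('top');s=bot.get_state();print(s['position'],s['ft_force'].round(1))
g=c['image'][:,:,1].astype(int)
print('profile',g[140:232,198:202].mean(1).astype(int).tolist())
E
python3 m.py
```

```text
[0.51691421 0.19495559 0.02139916] [-5.8 -0.6  8.5]
profile [126, 127, 129, 130, 123, 98, 74, 65, 60, 63, 86, 101, 110, 114, 118, 122, 126, 132, 143, 156, 167, 165, 152, 139, 131, 126, 121, 115, 108, 100, 90, 80, 70, 77, 95, 107, 115, 121, 126, 127, 134, 143, 154, 163, 166, 158, 127, 85, 73, 71, 70, 68, 64, 62, 58, 53, 44, 38, 47, 61, 66, 69, 71, 73, 74, 76, 77, 81, 86, 86, 85, 83, 78, 75, 74, 70, 69, 65, 63, 60, 54, 50, 50, 57, 64, 66, 60, 48, 38, 29, 24, 23]
```

>>> jog_arm(
  deltas=[
    [0,0,0,0.004,0,0,-1],
    [0,0,0,0.007,0,0,-1],
    [0,0,0,0.01,0,0,-1],
    [0,0,0,0.01,0,0,-1],
  ],
)

```text
t: 15.25
position: [0.5188, 0.195, 0.0214]
ee_rot: [[-1.0, -0.01, 0.002], [-0.01, 1.0, -0.0], [-0.002, -0.0, -1.0]]
ft_force: [-5.5, 0.9, 9.2]
finger_gap: 0.0354
grip_force: 42.2
```

```bash
python3 m.py
```

```text
[0.51878064 0.19495489 0.02138441] [-4.9  0.1  8.1]
profile [126, 128, 128, 130, 123, 99, 73, 66, 60, 62, 86, 103, 109, 114, 118, 122, 127, 132, 142, 157, 168, 165, 151, 139, 131, 126, 121, 116, 107, 100, 91, 80, 70, 77, 95, 106, 115, 122, 124, 129, 134, 142, 152, 159, 162, 137, 90, 74, 73, 72, 70, 68, 65, 62, 57, 53, 45, 38, 46, 61, 67, 69, 71, 74, 73, 75, 77, 81, 85, 86, 85, 83, 78, 76, 74, 70, 69, 65, 62, 60, 54, 50, 49, 58, 65, 61, 49, 38, 30, 25, 21, 23]
```

>>> jog_arm(
  deltas=[
    [0,0,0,0.005,0,0,-1],
    [0,0,0,0.01,0,0,-1],
    [0,0,0,0.015,0,0,-1],
    [0,0,0,0.015,0,0,-1],
  ],
)

```text
t: 15.63
position: [0.5219, 0.195, 0.0214]
ee_rot: [[-1.0, -0.01, 0.002], [-0.01, 1.0, -0.0], [-0.002, -0.0, -1.0]]
ft_force: [-4.6, -0.1, 8.4]
finger_gap: 0.0356
grip_force: 42.1
```

```bash
python3 m.py|cut -c1-60; python3 -c "
from h import *
g=cam('top')['image'][:,:,1].astype(int);print(g[192:232,198:202].mean(1).astype(int).tolist())"
```

```text
[0.5219095  0.19495111 0.02140275] [-5.3 -0.1  8.5]
profile [127, 127, 128, 129, 123, 98, 73, 67, 60, 63, 86, 10
[64, 62, 57, 53, 45, 42, 53, 64, 68, 71, 73, 73, 74, 76, 79, 83, 85, 88, 84, 80, 76, 74, 72, 69, 67, 64, 60, 56, 51, 45, 48, 51, 50, 43, 35, 28, 25, 23, 22, 23]
```

Ring 3 has begun to move toward its neighbour, so there is contact. I'll close the remaining gap gently.

>>> jog_arm(
  deltas=[
    [0,0,0,0.004,0,0,-1],
    [0,0,0,0.007,0,0,-1],
    [0,0,0,0.01,0,0,-1],
    [0,0,0,0.01,0,0,-1],
  ],
)

```text
t: 16.07
position: [0.5238, 0.195, 0.0214]
ee_rot: [[-1.0, -0.01, 0.002], [-0.01, 1.0, -0.0], [-0.002, -0.0, -1.0]]
ft_force: [-5.4, -0.1, 8.7]
finger_gap: 0.0356
grip_force: 42.2
```

```bash
python3 -c "
from h import *
print(bot.get_state()['ft_force'])
g=cam('top')['image'][:,:,1].astype(int);print(g[140:232,198:202].mean(1).astype(int).tolist())"
```

```text
[-5.38852817 -0.06304334  8.67564114]
[127, 127, 128, 129, 123, 99, 73, 67, 60, 63, 86, 101, 110, 114, 119, 122, 125, 133, 143, 157, 167, 165, 151, 139, 132, 125, 122, 116, 107, 100, 91, 79, 69, 76, 94, 107, 115, 122, 125, 128, 134, 141, 144, 131, 101, 82, 78, 76, 75, 73, 69, 67, 64, 62, 57, 51, 47, 51, 62, 67, 70, 72, 73, 73, 74, 78, 81, 86, 87, 86, 82, 78, 76, 73, 70, 67, 64, 61, 58, 54, 47, 46, 50, 49, 42, 35, 27, 25, 22, 23, 23, 22]
```

>>> jog_arm(
  deltas=[
    [0,0,0,0.003,0,0,-1],
    [0,0,0,0.005,0,0,-1],
    [0,0,0,0.005,0,0,-1],
  ],
)

```text
t: 16.37
position: [0.5247, 0.195, 0.0214]
ee_rot: [[-1.0, -0.01, 0.002], [-0.01, 1.0, -0.0], [-0.002, -0.0, -1.0]]
ft_force: [-6.1, -0.2, 9.8]
finger_gap: 0.0355
grip_force: 42.2
```

>>> jog_arm(
  deltas=[
    [0,0,0,0,0,0,1],
    [0,0,0,0,0,0,1],
    [0,0,0,0,0,0,1],
    [0,0,0,0,0,0,1],
    [0,0,0,0,0,0,1],
    [0,0,0,0,0,0,1],
    [0,0,0,0,0,0.1,1],
    [0,0,0,0,0,0.25,1],
    [0,0,0,0,0,0.45,1],
    [0,0,0,0,0,0.6,1],
    [0,0,0,0,0,0.6,1],
  ],
)

```text
t: 17.28
position: [0.528, 0.1953, 0.1469]
ee_rot: [[-1.0, -0.01, 0.011], [-0.01, 1.0, 0.001], [-0.011, 0.001, -1.0]]
ft_force: [0.4, -0.7, 0.2]
finger_gap: 0.0855
grip_force: 0.0
```

>>> jog_arm(
  deltas=[
    [0,0,0,0,-0.2,0.1,1],
    [0,0,0,0,-0.4,0.1,1],
    [0,0,0,0,-0.6,0.1,1],
    [0,0,0,0,-0.8,0.1,1],
    [0,0,0,0,-1,0.1,1],
    [0,0,0,0,-1,0.1,1],
    [0,0,0,0,-1,0.1,1],
  ],
)

```text
t: 17.87
position: [0.5254, -0.0073, 0.1606]
ee_rot: [[-1.0, -0.006, 0.002], [-0.006, 1.0, -0.0], [-0.002, -0.0, -1.0]]
ft_force: [-0.6, 0.6, -0.5]
finger_gap: 0.0855
grip_force: 0.0
```

Run:
```python
from h import *
c=cam('top');s=cam('scene');st=bot.get_state();print(st['t'],st['position'])
a=cv2.resize(c['image'][135:285,130:250],(480,600),interpolation=cv2.INTER_CUBIC)
b=cv2.resize(s['image'][145:225,280:400],(320,213),interpolation=cv2.INTER_CUBIC)
o=np.zeros((600,800,3),np.uint8);o[:,:480]=a;o[:213,480:]=b
cv2.imwrite('pics/t6.png',o[:,:,::-1])
```

```text
17.9667 [ 0.52536742 -0.00501546  0.16058993]
```

View pics/t6.png

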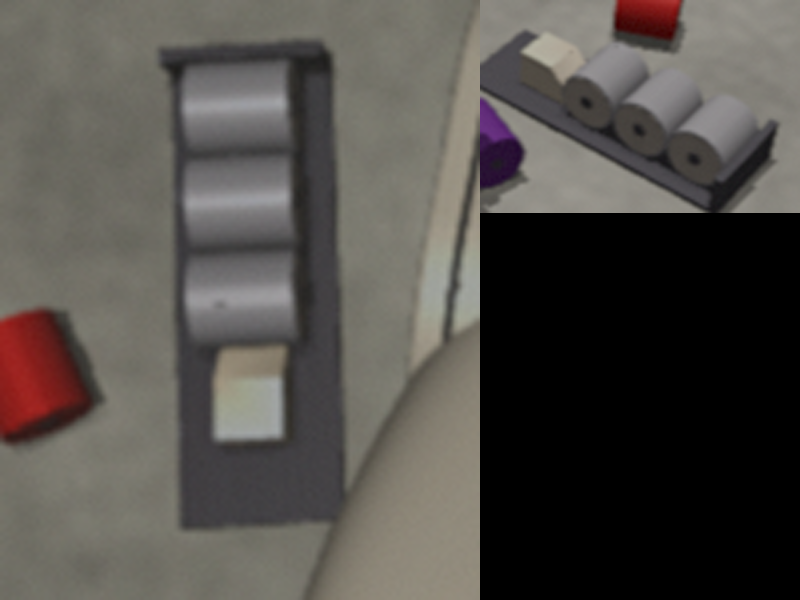

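The final view shows the wedge released and flat on the plate, its flat top at (250,408) and its slope against ring 3. It is square and centred to about 2 mm, and the three rings lie together against the stop.

```bash
python3 -c "
from rig import bot
print(bot.close_job())"
```

```text
the job is handed in; nothing more can be done
None
```

The steep wedge is on the plate, snug against the last ring, square to the row and centred to about 2 mm; I released it and handed the job in at about 18 s, and the hand-in reported no verdict.

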